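# Load the slide press with slotted weights

## Robot

A 7-joint arm with a two-finger parallel gripper is mounted at the origin on a cart in front of the work surface, level with it; the furniture and walls round the work are solid. World frame = base frame: x ahead of the robot, y to its left, z up, the work surface at z = 0. Lengths are in mm, angles in rad, forces in N, time in s.
With the tool pointing down it reaches from about 425 to 875 mm from the base axis. Payload 4.7 kg.
Tool frame: the origin (TCP) lies between the finger pads; the fingertips stand 25 mm ahead of it and the grasp point (between the pads) lies 6 mm ahead of it; z points along the fingers, y is the direction in which the jaws open and shut (so a half turn about z gives the same grasp; the last joint's range is limited). The gripper opens to 87 mm and grips with 3 to 60 N. Pads are 19 mm wide; open, the fingers measure 117 mm over their backs; the gripper's body (75 mm by 190 mm) begins 51 mm behind the grasp point.
Start: joints at [-1.313, 0.321, -0.07, 1.45, 0.023, 1.371, -0.057], TCP at [156.93, 630.79, 247.587] pointing down, gripper open.
Joint ranges: [-2.86, 2.86], [-0.3, 2.09], [-1.38, 1.24], [0.06, 2.45], [-1.56, 4.7], [0.09, 2.05], [-2.69, 2.69]. Speed limits (rad/s): [2.57, 2.57, 3.14, 3.14, 3.14, 3.14, 3.14].

## Interface

Orientations are given as a unit quaternion [x, y, z, w].
In Python, from workcell import bot gives the robot as it stands.
- The arm moves only by the tool arm_command, never from a script. Its argument "deltas" is text: rows parted by semicolons, each of 7 numbers parted by spaces: the turn, a rotation vector about the tool's x, y, z in rad, then the shift along the tool's x, y, z in mm, then the gripper's target within -1 to 1 (shut at 1, half-way at 0, fully open at -1). A call has 1 to 5 rows; each row shifts and turns the pose as measured when the row begins, along the tool's axes as they then stand; what a row does not reach is not made up. A row lasts 1/8 s, in which the tool goes at most 62.5 mm and 10.7 degrees, less where a joint would pass 70% of its speed; a pose out of reach is approached as far as the arm can. A call with a gripper value outside its range is refused whole. The fingers move at their own pace and stop on an object; "newtons" is the grip in N (left out, the last holds). Time passes only in rows, so rows that do not move let the fingers close. It gives the time, the measured TCP pose, the force and the opening at its end, in the units of the state.
- bot.get_obs(): the state, without advancing time (a new reading comes with each control period).
- bot.snapshot(name): name is "side" or "top" or "wrist"; returns a dict with "color" (480x640x3 uint8, red, green, blue), "fx", "fy", "cx", "cy" (pixels), "R" (3x3) and "t" (3): a world point X has camera coordinates R X + t; the wrist camera has in their place "hand_eye" (4x4, takes a point from camera to tool coordinates, whose origin is the TCP and whose axes are the flange's). Camera axes: x right, y down, z forward; pixel columns grow to the right and rows downward; lengths in mm; the calibration is good to about 2 mm. The wrist camera is an equidistant fisheye: a pixel r from the principal point sees the ray r / f radians off the axis. A picture is of the moment at which its call begins: read the wrist's pose just before it. There is no depth.
- bot.job_done(): hands the job in, once; it reports no verdict.
The state is a dict: "t": time; "joints": joint angles; "qd": joint speeds; "joint_efforts": joint torques, N m; "ee_pos": TCP position; "eef_rot": TCP orientation; "force": force on the tool from outside, world axes, zero at the start; "torque": the same for the moment, N m; "width": finger opening in mm.
Only numpy, scipy, OpenCV 4.12 (cv2) and the standard library are available. Lean on these libraries where they do the work, as an engineer would, in place of code of your own. Each camera call takes 0.05 s, during which the arm holds its last target. There are 200 camera calls.

## Task

Load the slide press: slide the thick slotted weight, then the thin one, sideways onto its stem, on top of the weight that is already there. Turn each one so that its slot points at least a quarter turn away from the slot of the weight right below it, and leave the whole pile lying flat with the stem fully home at the closed end of every slot. Leave the slide box, timer, beaker and vial where they are.

Things in the scene. Friction and masses are not known exactly. Their poses are not given: they have to be found in the camera images.
- pan (a point): Centre of the top of the press's round pan (64 mm across, 50 mm above the bench), on the axis of the upright stem; z is up. The press is fixed: grey base 120 by 110 mm, 12 mm high, and a low bridge under the pan. The steel stem, 8 mm in diameter, rises 64 mm from the pan to the underside of its knob.
- knob (a point): Top of the black knob on the stem, 73 mm above the pan. The knob is 22 mm wide and 9 mm high, too wide for a slot, so weights go on only sideways below it. The gap under the knob is 64 mm; the three weights piled up take 50 mm of it.
- seated_weight_center (a point): Flat round dark steel weight, 14 mm thick, about 200 g, 60 mm across, with two parallel flats 48 mm apart (36 mm long) for the fingers and a slot from rim to middle. It lies loose on the pan, the stem in its slot, slot in any direction. This point: its centre, half-way up (7 mm above its underside). x points from the centre to the open mouth of the slot, y is square to the flats, z is up.
- seated_weight_mouth (a point): Middle of the open mouth of the slot at the rim of the seated weight, 30 mm from its centre along its x axis, half-way up. The slot is 13 mm wide, flared to 19 mm at the rim, and ends 6.5 mm past the centre.
- thick_weight_center (a point): Flat round dark steel weight, 22 mm thick, about 320 g, 60 mm across, with two parallel flats 48 mm apart (36 mm long) for the fingers and a slot from rim to middle. It starts flat on the bench to one side of the press, turned any way. This point: its centre, half-way up (11 mm above its underside). x points from the centre to the open mouth of the slot, y is square to the flats, z is up.
- thick_weight_mouth (a point): Middle of the open mouth of the slot at the rim of the thick weight, 30 mm from its centre along its x axis, half-way up. The slot is 13 mm wide, flared to 19 mm at the rim, and ends 6.5 mm past the centre.
- thin_weight_center (a point): Flat round dark steel weight, 14 mm thick, about 200 g, 60 mm across, with two parallel flats 48 mm apart (36 mm long) for the fingers and a slot from rim to middle. It starts flat on the bench on the other side of the press, turned any way. This point: its centre, half-way up (7 mm above its underside). x points from the centre to the open mouth of the slot, y is square to the flats, z is up.
- thin_weight_mouth (a point): Middle of the open mouth of the slot at the rim of the thin weight, 30 mm from its centre along its x axis, half-way up. The slot is 13 mm wide, flared to 19 mm at the rim, and ends 6.5 mm past the centre.
- seated_weight: The weight already on the press; origin at the centre of its underside.
- thick_weight: The thick weight; origin at the centre of its underside.
- thin_weight: The thin weight; origin at the centre of its underside.
- slide_box: Closed grey slide box, 79x95x33 mm, bystander; origin at the centre of its underside.
- timer: White lab timer, 60x70x22 mm, bystander; origin at the centre of its underside.
- beaker: Small glass beaker, 57 mm across and 68 mm high, bystander; origin at the centre of its underside.
- vial: Small dark reagent vial with a cap, 25 mm across and 48 mm high, bystander; origin at the centre of its underside.
Mind the look-alikes: they are no part of the job. Leave any turquoise look-alike of the seated_weight alone. What is shaped like the thick_weight but red is not meant.

How it is judged:
By the outcome, as a careful person would: the job done as asked, in the order asked, and still so for the second after the job is handed in, with the robot touching nothing.
It also fails if it takes over 61 s, if anything falls off the work surface, if the arm or the gripper's body presses on something with over 40 N, if the wrist force passes 120 N, or if a joint passes its speed limit or range.

## Working session

There is one attempt and no reset: what is moved stays moved. The work goes in short steps, Python scripts to look and compute and a tool call to move; the robot and the scene stay as the last step left them, time stands still between calls to the robot, and variables do not carry over. Pictures are saved under pics/ and viewed, about 8 in all and at most 12, crops included, and the job is handed in when it is done.

Besides the shell and the picture viewer there is one more tool, called after ">>>" as a command line: name --argument value ..., lists and objects as JSON in quotes. arm_command: Moves the arm, as the interface text tells. Its arguments: {"type":"object","properties":{"deltas":{"type":"string"},"newtons":{"type":"number"}},"required":["deltas"]}

```bash
ls; mkdir -p pics; python3 - <<'E'
from workcell import bot
import cv2,numpy as np
print(bot.get_obs())
a=bot.snapshot("top");b=bot.snapshot("side")
for n,s in(("top",a),("side",b)):
    cv2.imwrite(f"pics/{n}0.png",s["color"][:,:,::-1]); print(n,s["fx"],s["fy"],s["cx"],s["cy"],np.round(s["R"],3),np.round(s["t"],1))
E
```

```text
pics
{'t': 0.0, 'joints': array([-1.31291513,  0.32181627, -0.07009958,  1.45169451,  0.02263533,
        1.37079615, -0.05690003]), 'qd': array([-0.00032284,  0.00045999, -0.00206796, -0.00145634, -0.00033457,
       -0.00016623, -0.00146359]), 'joint_efforts': array([-3.52912475e-04, -4.91286314e+01, -4.04089121e-01, -3.12530923e+01,
       -6.38570962e-02,  4.39431961e-02,  1.77904080e-04]), 'ee_pos': array([156.81775424, 630.26898064, 246.45617234]), 'eef_rot': array([ 1.21563074e-01,  9.92583241e-01, -9.62076036e-04, -5.26252154e-05]), 'force': array([-0.47348096, -0.34480267, -0.50939091]), 'torque': array([ 0.02813065, -0.05000283, -0.02617697]), 'width': 86.77485634259217}
top 486.67831752683304 486.67831752683304 318.59584996083606 238.3101456327232 [[ 0.007 -1.    -0.02 ]
 [-0.999 -0.006 -0.053]
 [ 0.053  0.02  -0.998]] [  20.2  535.4 1022.5]
side 508.2439583156118 508.2439583156118 308.59525857609685 237.67063831325603 [[ 0.924 -0.382 -0.023]
 [-0.241 -0.533 -0.811]
 [ 0.297  0.755 -0.584]] [-490.5  204.7  836.2]
```

View pics/top0.png

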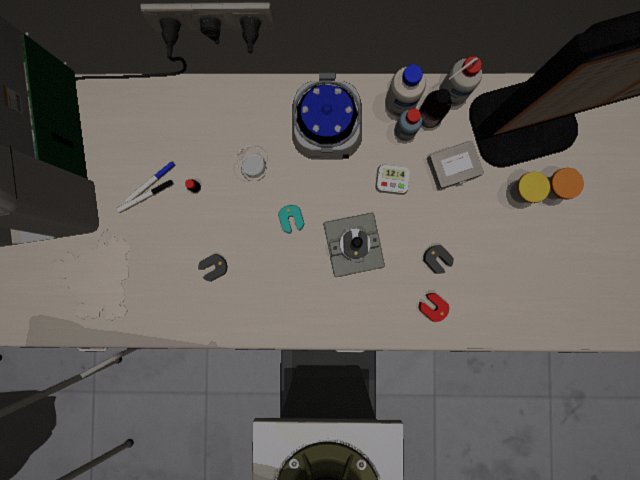

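View pics/side0.png

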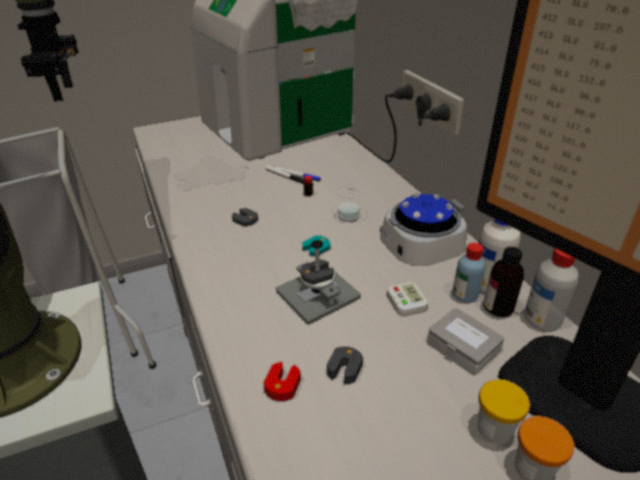

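The top view shows dark weights at (213,267) and (438,259), with the press at (355,245). There is a red decoy at (434,307) and a turquoise one at (291,219). Next I'll zoom in and measure.

```bash
cat > h.py <<'E'
from workcell import bot
import cv2,numpy as np
from scipy.spatial.transform import Rotation as Ro
def ray(s,uv,z):
    d=np.array([(uv[0]-s["cx"])/s["fx"],(uv[1]-s["cy"])/s["fy"],1.]);R=np.array(s["R"]);t=np.array(s["t"])
    c=-R.T@t;w=R.T@d;return c+w*(z-c[2])/w[2]
def wray(s,o,uv,z):
    dx=np.array([uv[0]-s["cx"],uv[1]-s["cy"]]);r=np.hypot(*dx);th=r/s["fx"]
    d=np.r_[dx/max(r,1e-9)*np.sin(th),np.cos(th)];H=np.array(s["hand_eye"])
    Rw=Ro.from_quat(o["eef_rot"]).as_matrix()
    c=Rw@H[:3,3]+o["ee_pos"];w=Rw@H[:3,:3]@d;return c+w*(z-c[2])/w[2]
def wproj(s,o,X):
    H=np.array(s["hand_eye"]);Rw=Ro.from_quat(o["eef_rot"]).as_matrix()
    p=H[:3,:3].T@(Rw.T@(np.array(X)-o["ee_pos"])-H[:3,3]);r=np.hypot(p[0],p[1]);th=np.arctan2(r,p[2])
    return np.array([s["cx"],s["cy"]])+p[:2]/max(r,1e-9)*th*s["fx"]
E
python3 - <<'E'
from h import *
a=bot.snapshot("top");b=bot.snapshot("side")
def crop(s,u,v,w=30,k=5): return cv2.resize(s["color"][v-w:v+w,u-w:u+w,::-1],None,fx=k*30/w,fy=k*30/w,interpolation=cv2.INTER_CUBIC)
r1=np.hstack([crop(a,213,267,20,4),crop(a,355,243,20,4),crop(a,438,259,20,4)])
r2=np.hstack([crop(b,245,216,30,4),crop(b,318,275,50,4),crop(b,345,365,30,4)])
cv2.imwrite("pics/c1.png",np.vstack([r1,r2]))
for uv,z in(((213,267),20),((438,259),15),((357,242),123),((355,245),50),((434,307),10),((291,219),10),((253,165),30),((193,186),48),((393,180),22)):print(uv,ray(a,uv,z).round(0))
for n,(u,v) in dict(L=(213,267),R=(438,259)).items():
    im=a["color"][v-25:v+25,u-25:u+25].astype(int)
    m=(im.max(2)<105).astype(np.uint8)
    cs,_=cv2.findContours(m,0,2);c=max(cs,key=cv2.contourArea)
    (x,y),r=cv2.minEnclosingCircle(c);print(n,x+u-25,y+v-25,r,cv2.contourArea(c))
E
```

```text
(213, 267) [473. 247.  20.]
(438, 259) [ 493. -229.   15.]
(357, 242) [523. -52. 123.]
(355, 245) [520. -52.  50.]
(434, 307) [ 391. -221.   10.]
(291, 219) [577.  83.  10.]
(253, 165) [689. 163.  30.]
(193, 186) [641. 285.  48.]
(393, 180) [ 660. -134.   22.]
L 212.5 267.0 14.637381553649902 464.5
R 437.5 259.0 15.53232479095459 536.5
```

View pics/c1.png

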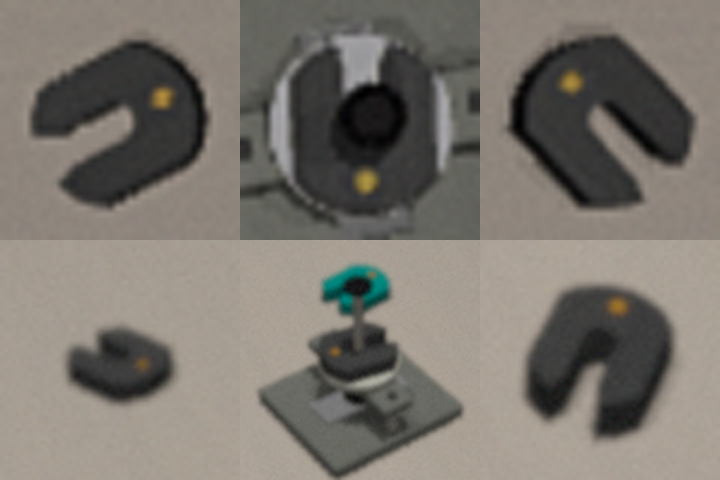

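The right-hand weight at about (493,-229) is thick, with its slot heading near -135°. The left-hand one at about (473,247) is thin, heading near 118°. The seated slot points roughly +x. Each weight has a brass dot opposite its slot. I'll keep the thick weight at its heading, turn the thin one to about 73°, and pass over the press for a wrist look on the way.

```bash
cat >> h.py <<'E'
def state(o=None):
    o=o or bot.get_obs();R=Ro.from_quat(o["eef_rot"]).as_matrix()
    print("t %.2f pos %s xhead %.1f tilt %s F %s w %.1f"%(o["t"],o["ee_pos"].round(1),np.degrees(np.arctan2(R[1,0],R[0,0])),R[:2,2].round(4),o["force"].round(1),o["width"]));return o
def plan(wps,g,step=55,rot=10):
    """wps: list of (x,y,z,tool-x heading deg); prints rows as the moves take them, tool kept upright"""
    o=state();R=Ro.from_quat(o["eef_rot"]).as_matrix();p=o["ee_pos"].copy();out=[]
    for x,y,z,h in wps:
        h0=np.degrees(np.arctan2(R[1,0],R[0,0]));dh=(h-h0+180)%360-180;q=np.array([x,y,z],float)
        n=max(1,int(np.ceil(max(np.linalg.norm(q-p)/step,abs(dh)/rot))));p0=p.copy()
        for i in range(1,n+1):
            a=np.radians(h0+dh*i/n);Rt=np.array([[np.cos(a),np.sin(a),0],[np.sin(a),-np.cos(a),0],[0,0,-1]])
            pt=p0+(q-p0)*i/n;rv=Ro.from_matrix(R.T@Rt).as_rotvec();d=R.T@(pt-p)
            out.append("%.3f %.3f %.3f %.1f %.1f %.1f %g"%(*rv,*d,g));R=Rt;p=pt
    for i in range(0,len(out),5):print("; ".join(out[i:i+5]))
E
python3 -c "
from h import *
plan([(400,420,240,120),(470,60,230,85),(470,-52,220,65)],-1)"
```

```text
t 0.20 pos [156.9 630.5 246.9] xhead 166.0 tilt [-0.0002 -0.0012] F [ 0.5 -0.1  0.7] w 86.8
-0.001 0.000 0.134 -47.8 -24.3 1.2 -1; 0.000 0.000 0.134 -50.6 -17.7 1.1 -1; 0.000 0.000 0.134 -52.5 -10.8 1.1 -1; 0.000 0.000 0.134 -53.5 -3.6 1.1 -1; 0.000 0.000 0.134 -53.5 3.5 1.1 -1
0.000 0.000 0.134 -52.5 10.6 1.1 -1; 0.000 0.000 0.087 -49.5 -17.1 1.4 -1; 0.000 0.000 0.087 -50.8 -12.7 1.4 -1; 0.000 0.000 0.087 -51.7 -8.2 1.4 -1; 0.000 0.000 0.087 -52.3 -3.7 1.4 -1
0.000 0.000 0.087 -52.4 0.9 1.4 -1; 0.000 0.000 0.087 -52.1 5.5 1.4 -1; 0.000 0.000 0.087 -51.4 10.0 1.4 -1; 0.000 0.000 0.116 -37.2 3.3 3.3 -1; 0.000 0.000 0.116 -36.6 7.5 3.3 -1
0.000 0.000 0.116 -35.4 11.7 3.3 -1
```

>>> arm_command --deltas "0 0 0.134 -48 -24 1 -1; 0 0 0.134 -51 -18 1 -1; 0 0 0.134 -52 -11 1 -1; 0 0 0.134 -53 -4 1 -1; 0 0 0.134 -53 3 1 -1"

```text
t: 0.82
ee_pos: [356.9, 452.3, 239.6]
eef_rot: [0.446, 0.895, -0.001, -0.001]
force: [0.9, 0.2, -0.6]
width: 87.0
```

>>> arm_command --deltas "0 0 0.134 -52 11 1 -1; 0 0 0.087 -50 -17 1 -1; 0 0 0.087 -51 -13 1 -1; 0 0 0.087 -52 -8 1 -1; 0 0 0.087 -52 -4 1 -1"

```text
t: 1.45
ee_pos: [436.9, 201.4, 233.7]
eef_rot: [0.654, 0.757, -0.001, -0.0]
force: [0.9, -0.6, 0.9]
width: 87.2
```

>>> arm_command --deltas "0 0 0.087 -52 1 1 -1; 0 0 0.087 -52 5 1 -1; 0 0 0.087 -51 10 1 -1; 0 0 0.116 -37 3 3 -1; 0 0 0.116 -37 7 3 -1"

```text
t: 2.08
ee_pos: [457.6, -37.1, 225.0]
eef_rot: [0.824, 0.566, 0.0, -0.0]
force: [-0.0, -0.2, 1.1]
width: 86.9
```

```bash
python3 - <<'E'
from h import *
o=state();s=bot.snapshot("wrist");print({k:np.round(v,3) for k,v in s.items() if k!="color"})
for X in((520,-52,50),(520,-52,123),(493,-229,22)):print(wproj(s,o,X))
cv2.imwrite("pics/w1.png",s["color"][:,:,::-1])
plan([(480,-190,200,45)],-1)
E
```

```text
t 2.08 pos [457.6 -37.1 225. ] xhead 69.0 tilt [0.0002 0.0005] F [-0.  -0.2  1.1] w 86.9
{'fx': np.float64(371.648), 'fy': np.float64(371.648), 'cx': np.float64(321.353), 'cy': np.float64(243.13), 'hand_eye': array([[   0.   ,   -0.967,   -0.253,   69.463],
       [   1.   ,    0.   ,    0.   ,    0.513],
       [  -0.   ,   -0.253,    0.967, -136.143],
       [   0.   ,    0.   ,    0.   ,    1.   ]])}
[394.27398393 220.25180821]
[414.59415617 241.21034516]
[412.49317414 371.34027984]
t 2.12 pos [456.9 -43.3 224.8] xhead 68.4 tilt [-0.0003 -0.0023] F [-1.5 -4.5 -0.4] w 87.1
0.001 0.002 0.136 -42.6 25.2 8.4 -1; 0.000 0.000 0.136 -38.8 30.7 8.3 -1; 0.000 0.000 0.136 -34.3 35.7 8.3 -1
```

View pics/w1.png

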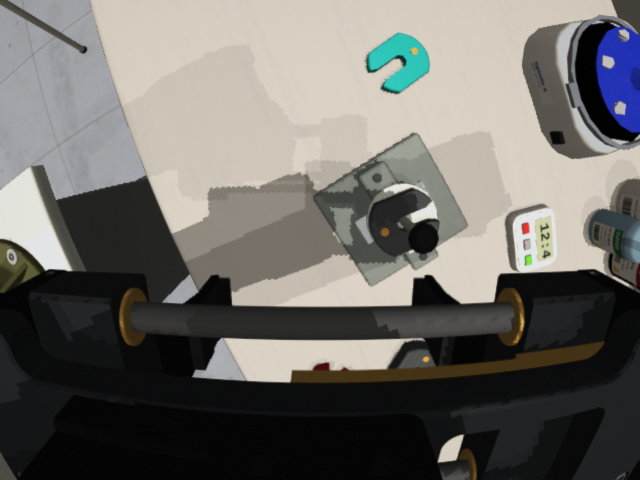

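The wrist view shows the press with the knob at (424,237), the seated dot at (385,232), and a slot pointing to the upper right. The arm was still moving, so I'll settle and then measure the press.

>>> arm_command --deltas "0 0 0 0 0 0 -1; 0 0 0 0 0 0 -1; 0 0 0 0 0 0 -1"

```text
t: 2.5
ee_pos: [456.7, -42.5, 224.8]
eef_rot: [0.827, 0.562, -0.0, 0.0]
force: [0.6, 0.0, 1.2]
width: 86.8
```

```bash
python3 - <<'E'
from h import *
o=state();s=bot.snapshot("wrist");c=s["color"].astype(int)
np.savez("pics/w2.npz",**s,ee_pos=o["ee_pos"],eef_rot=o["eef_rot"])
sub=c[180:290,350:470]
cv2.imwrite("pics/w2.png",cv2.resize(sub[:,:,::-1].astype(np.uint8),None,fx=5,fy=5,interpolation=cv2.INTER_NEAREST))
dot=(sub[:,:,0]-sub[:,:,2]>60);ys,xs=np.nonzero(dot);d=(xs.mean()+350,ys.mean()+180);print("dot",d,len(xs),wray(s,o,d,64))
blk=(sub.max(2)<25).astype(np.uint8);n,l,st,ce=cv2.connectedComponentsWithStats(blk);print(st[1:],ce[1:]+[350,180])
k=1+np.argmax(st[1:,4]);
for z in(123,118.5):print("knob",wray(s,o,ce[k]+[350,180],z))
t=bot.snapshot("top");c=t["color"].astype(int)[222:262,337:377];blk=(c.max(2)<25).astype(np.uint8);n,l,st,ce=cv2.connectedComponentsWithStats(blk);print(st[1:],ce[1:]+[337,222])
k=1+np.argmax(st[1:,4]);print("knob top cam",ray(t,ce[k]+[337,222],120))
plan([(450,-160,220,55),(455,-262,200,45)],-1)
E
```

```text
t 2.50 pos [456.7 -42.5 224.8] xhead 68.4 tilt [-0.0003 -0.0012] F [0.6 0.  1.2] w 86.8
dot (np.float64(383.5833333333333), np.float64(224.60416666666666)) 48 [507.63641848 -54.88189721  64.        ]
[[ 46   7   1   1   1]
 [ 22  18   2   2   2]
 [ 57  33  30  32 694]
 [ 53  42   1   1   1]
 [ 64  96  28  14 278]] [[396.         187.        ]
 [372.5        198.5       ]
 [421.59221902 228.94668588]
 [403.         222.        ]
 [425.98920863 283.88129496]]
knob [526.1057818  -51.84431223 123.        ]
knob [526.92581777 -53.24221097 118.5       ]
[[29  1  1  1  1]
 [16  2  1  2  2]
 [15  6  1  1  1]
 [12  8  8 16 32]
 [11 14  1  1  1]
 [10 16  1  1  1]
 [24 17 16  7 36]
 [ 8 18  2  5  5]
 [ 7 24  4 16 25]
 [14 25  2  5  7]
 [ 2 26  1  1  1]
 [ 4 26  1  1  1]
 [20 27  4  2  6]
 [25 28  1  1  1]
 [33 28  1  1  1]
 [38 28  1  2  2]] [[366.         223.        ]
 [353.         224.5       ]
 [352.         228.        ]
 [352.84375    235.65625   ]
 [348.         236.        ]
 [347.         238.        ]
 [368.86111111 241.77777778]
 [345.4        242.        ]
 [344.96       252.48      ]
 [351.42857143 249.        ]
 [339.         248.        ]
 [341.         248.        ]
 [358.16666667 249.66666667]
 [362.         250.        ]
 [370.         250.        ]
 [375.         250.5       ]]
knob top cam [523.60380029 -74.63687834 120.        ]
t 2.60 pos [456.7 -42.5 224.8] xhead 68.4 tilt [-0.0003 -0.0013] F [-0.5  0.7 -0.4] w 87.3
0.000 0.001 0.078 -37.2 12.3 1.6 -1; 0.000 0.000 0.078 -36.2 15.2 1.6 -1; 0.000 0.000 0.078 -34.9 18.0 1.6 -1; 0.000 0.000 0.087 -40.3 31.3 10.0 -1; 0.000 0.000 0.087 -37.5 34.7 10.0 -1
```

View pics/w2.png

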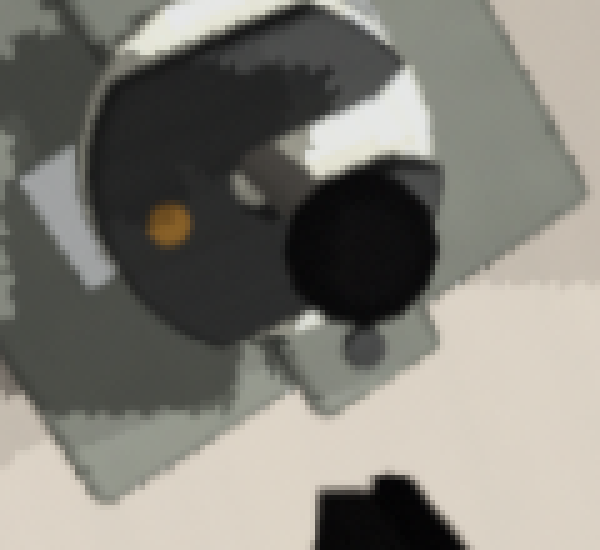

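>>> arm_command --deltas "0 0 0.078 -38 12 2 -1; 0 0 0.078 -38 15 2 -1; 0 0 0.078 -37 18 2 -1; 0 0 0.087 -42 32 10 -1; 0 0 0.087 -40 36 10 -1"

```text
t: 3.22
ee_pos: [455.6, -267.9, 199.5]
eef_rot: [0.922, 0.387, 0.002, 0.001]
force: [0.2, 1.2, -0.4]
width: 86.9
```

>>> arm_command --deltas "0 0 0 0 0 0 -1; 0 0 0 0 0 0 -1; 0 0 0 0 0 0 -1"

```text
t: 3.6
ee_pos: [455.1, -269.4, 198.6]
eef_rot: [0.923, 0.386, 0.0, 0.001]
force: [0.3, 0.5, 0.4]
width: 87.1
```

```bash
python3 - <<'E'
from h import *
from scipy.optimize import least_squares
w=dict(np.load("pics/w2.npz"))
P=np.array([wray(w,w,(350+x/5,180+y/5),50)[:2] for x,y in((130,30),(88,130),(84,190),(405,60),(430,110),(434,150))])
r=least_squares(lambda c:np.hypot(*(P-c).T)-32,[523,-52]);print("pan c",r.x,r.fun.round(1))
o=state();s=bot.snapshot("wrist");c=s["color"].astype(int)
np.savez("pics/w3.npz",**s,ee_pos=o["ee_pos"],eef_rot=o["eef_rot"])
u,v=wproj(s,o,(493,-229,22)).astype(int);print(u,v)
u=min(max(u,75),565);v=min(max(v,60),420);print("crop",u-75,v-60)
cv2.imwrite("pics/w3.png",cv2.resize(s["color"][v-60:v+60,u-75:u+75,::-1],None,fx=5,fy=5,interpolation=cv2.INTER_NEAREST))
E
```

```text
pan c [527.55306113 -54.68088669] [ 0.9 -1.1 -0.8 -0.7 -0.2 -0.5]
t 3.60 pos [ 455.1 -269.4  198.6] xhead 45.4 tilt [ 0.0015 -0.0018] F [0.3 0.5 0.4] w 87.1
318 164
crop 243 104
```

View pics/w3.png

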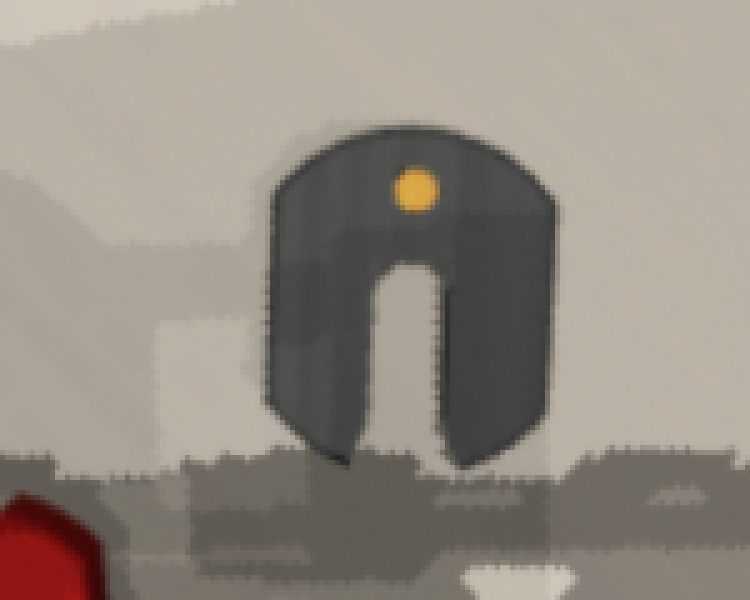

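The thick weight shows clearly. In the crop its flat corners are at (277,192), (267,400), (556,208) and (547,408), and the dot is at (416,190).

```bash
python3 - <<'E'
from h import *
w=dict(np.load("pics/w3.npz"))
f=lambda x,y,z=22:wray(w,w,(243+x/5,104+y/5),z)[:2]
C=np.array([f(277,192),f(267,402),f(557,208),f(547,410)]);c=C.mean(0);print(C.round(1),c)
h=lambda v:np.degrees(np.arctan2(v[1],v[0]))
print("lens",np.linalg.norm(C[0]-C[1]),np.linalg.norm(C[0]-C[2]),np.linalg.norm(C[1]-C[3]),"head",h(C[1]-C[0]),h(C[3]-C[2]),"dot",f(416,190),h(c-f(416,190)),"slot end",f(410,264))
E
```

```text
[[ 494.4 -203.7]
 [ 468.1 -227.5]
 [ 525.8 -238.3]
 [ 500.8 -261.7]] [ 497.24210639 -232.79448308]
lens 35.52157514594515 46.74201707949034 47.28491630327563 head -137.75071163678263 -136.8697769539763 dot [ 510.99214511 -219.73991931] -136.48626869135978 slot end [ 501.537808   -227.91408464]
```

```bash
python3 -c "
from h import *
plan([(497.2,-232.8,110,43),(497.2,-232.8,65,43)],-1)"
```

```text
t 3.65 pos [ 455.3 -269.1  198.7] xhead 45.4 tilt [ 0.0018 -0.0016] F [ 0.5  0.5 -0.2] w 87.0
0.002 -0.000 0.021 27.6 2.0 44.3 -1; 0.000 0.000 0.021 27.7 1.6 44.3 -1; 0.000 0.000 0.000 0.0 0.0 45.0 -1
```

>>> arm_command --deltas "0.002 0 0.021 27.6 2 44 -1; 0 0 0.021 28 1.6 44 -1; 0 0 0 0 0 45 -1; 0 0 0 0 0 0 -1; 0 0 0 0 0 0 -1"

```text
t: 4.28
ee_pos: [504.3, -225.4, 66.7]
eef_rot: [0.929, 0.371, 0.006, 0.0]
force: [-0.0, -0.2, -0.8]
width: 87.1
```

```bash
python3 -c "
from h import *
plan([(497.2,-232.8,35,43),(497.2,-232.8,27,43)],-1)"
```

```text
t 4.28 pos [ 504.3 -225.4   66.7] xhead 43.5 tilt [0.0103 0.004 ] F [-0.  -0.2 -0.8] w 87.1
0.004 -0.010 0.009 -10.6 0.4 31.6 -1; 0.000 0.000 0.000 0.0 0.0 8.0 -1
```

>>> arm_command --deltas "0.004 -0.01 0.009 -10.5 0.4 18 -1; 0 0 0 0 0 0 -1; 0 0 0 0 0 0 -1"

```text
t: 4.65
ee_pos: [498.8, -234.5, 51.4]
eef_rot: [0.931, 0.366, 0.003, 0.002]
force: [0.8, -0.4, 0.7]
width: 87.2
```

```bash
python3 -c "
from h import *
plan([(497.2,-232.8,27,43)],-1)"
```

```text
t 4.65 pos [ 498.8 -234.5   51.4] xhead 43.0 tilt [ 0.0064 -0.0008] F [ 0.8 -0.4  0.7] w 87.2
0.005 -0.004 -0.001 -0.1 -2.4 24.4 -1
```

Next is the descent, then closing the fingers.

>>> arm_command --deltas "0.005 -0.004 0 0 -2.4 20 -1; 0 0 0 0 0 3 -1; 0 0 0 0 0 0 -1"

```text
t: 5.03
ee_pos: [497.4, -232.6, 27.0]
eef_rot: [0.931, 0.366, 0.0, -0.0]
force: [-0.1, 0.4, -0.1]
width: 87.2
```

```bash
python3 -c "
from h import *
plan([(497.2,-232.8,27,43)],0.1)"
```

```text
t 5.03 pos [ 497.4 -232.6   27. ] xhead 42.9 tilt [0.0001 0.0004] F [-0.1  0.4 -0.1] w 87.2
-0.000 -0.000 -0.001 -0.3 0.0 -0.0 0.1
```

>>> arm_command --deltas "0 0 0 0 0 0 1; 0 0 0 0 0 0 1; 0 0 0 0 0 0 1; 0 0 0 0 0 0 1; 0 0 0 0 0 0 1" --newtons 40

```text
t: 5.65
ee_pos: [497.6, -232.5, 27.5]
eef_rot: [0.931, 0.366, 0.0, -0.0]
force: [-1.9, 0.4, -0.2]
width: 47.8
```

```bash
python3 -c "
from h import *
plan([(497.2,-232.8,27,43)],1)"
```

```text
t 5.65 pos [ 497.6 -232.5   27.5] xhead 43.0 tilt [0.0004 0.0007] F [-1.9  0.4 -0.2] w 47.8
-0.000 -0.001 -0.001 -0.5 -0.0 0.5 1
```

```bash
python3 -c "
from h import *
plan([(497.2,-232.8,100,43),(500,-220,165,43),(576,-7,165,43)],1,50)"
```

```text
t 5.65 pos [ 497.6 -232.5   27.5] xhead 43.0 tilt [0.0004 0.0007] F [-1.9  0.4 -0.2] w 47.8
-0.000 -0.001 -0.000 -0.2 -0.0 -36.3 1; 0.000 0.000 -0.000 -0.2 -0.0 -36.3 1; 0.000 0.000 0.000 5.4 -3.7 -32.5 1; 0.000 0.000 0.000 5.4 -3.7 -32.5 1; 0.000 0.000 0.000 40.2 -20.8 0.0 1
0.000 0.000 0.000 40.2 -20.8 0.0 1; 0.000 0.000 0.000 40.2 -20.8 0.0 1; 0.000 0.000 0.000 40.2 -20.8 0.0 1; 0.000 0.000 0.000 40.2 -20.8 0.0 1
```

>>> arm_command --deltas "0 0 0 0 0 -30 1; 0 0 0 0 0 -36 1; 0 0 0 3 -2 -36 1; 0 0 0 5 -4 -36 1; 0 0 0 20 -10 0 1"

```text
t: 6.28
ee_pos: [503.1, -202.0, 165.6]
eef_rot: [0.931, 0.364, -0.003, -0.002]
force: [0.3, 1.1, -4.1]
width: 47.5
```

>>> arm_command --deltas "0 0 0 40 -21 0 1; 0 0 0 40 -21 0 1; 0 0 0 40 -21 0 1; 0 0 0 30 -16 0 1; 0 0 0 0 0 0 1"

```text
t: 6.9
ee_pos: [558.8, -34.8, 162.3]
eef_rot: [0.931, 0.364, -0.005, -0.004]
force: [-0.4, -1.4, -2.9]
width: 47.2
```

```bash
python3 -c "
from h import *
plan([(576,-7,120,43)],1,50)"
```

```text
t 6.90 pos [558.8 -34.8 162.3] xhead 42.8 tilt [-0.0127  0.0035] F [-0.4 -1.4 -2.9] w 47.2
-0.011 0.007 -0.002 15.9 -4.1 21.1 1; 0.000 0.000 -0.002 15.8 -4.4 21.2 1
```

>>> arm_command --deltas "-0.011 0.007 -0.002 32 -8 0 1; 0 0 0 0 0 0 1; 0 0 0 0 0 35 1; 0 0 0 0 0 20 1; 0 0 0 0 0 0 1"

```text
t: 7.52
ee_pos: [573.6, -11.8, 103.3]
eef_rot: [0.932, 0.363, -0.003, 0.001]
force: [-0.4, 0.4, -3.0]
width: 47.5
```

```bash
python3 - <<'E'
from h import *
o=state();s=bot.snapshot("side");cv2.imwrite("pics/s2.png",cv2.resize(s["color"][180:330,230:430,::-1],None,fx=4,fy=4,interpolation=cv2.INTER_CUBIC))
np.savez("pics/s2.npz",**s)
plan([(574,-9,94.5,43)],1,50)
E
```

```text
t 7.53 pos [573.6 -11.8 103.3] xhead 42.6 tilt [-0.0056 -0.0038] F [-0.4  0.4 -3. ] w 47.5
t 7.58 pos [574.2 -11.8 104.1] xhead 42.6 tilt [-0.0043 -0.0035] F [-0.  -0.3 -3.4] w 47.6
-0.000 0.006 -0.007 1.8 -2.2 9.6 1
```

View pics/s2.png

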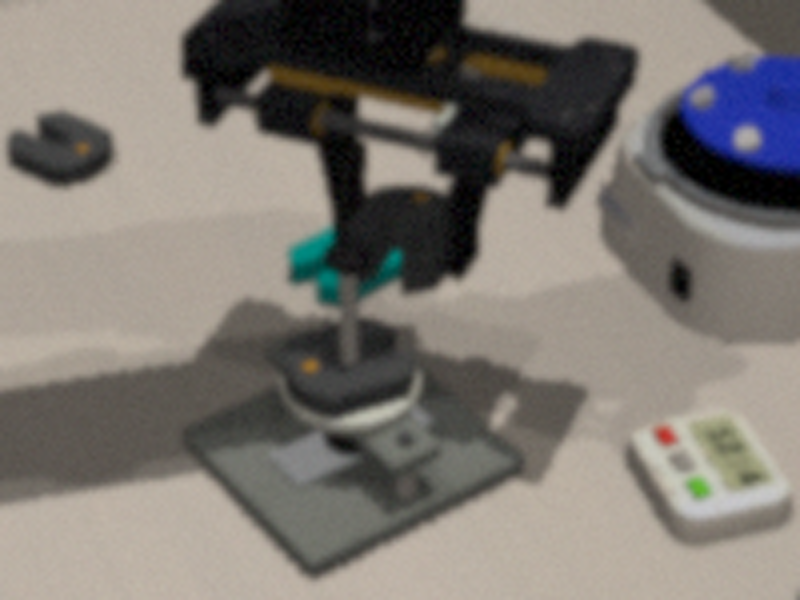

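```bash
python3 - <<'E'
from h import *
w=dict(np.load("pics/s2.npz"))
for z in(80,90,100):
    p=w["R"]@np.array([526.5,-53.5,z])+w["t"];uv=[w["cx"]+w["fx"]*p[0]/p[2],w["cy"]+w["fy"]*p[1]/p[2]]
    print(z,uv,"crop",(uv[0]-230)*4,(uv[1]-180)*4,"px/mm",w["fx"]/p[2])
plan([(574,-9,94,43)],1,50)
E
```

```text
80 [np.float64(316.757395308188), np.float64(261.0047496671315)] crop 347.029581232752 324.0189986685259 px/mm 0.5611692280278456
90 [np.float64(316.6791589111157), np.float64(256.57452099639886)] crop 346.7166356444627 306.29808398559544 px/mm 0.5648131621827577
100 [np.float64(316.59989982222083), np.float64(252.08638118963438)] crop 346.39959928888334 288.3455247585375 px/mm 0.5685047291761123
t 7.58 pos [574.2 -11.8 104.1] xhead 42.6 tilt [-0.0043 -0.0035] F [-0.  -0.3 -3.4] w 47.6
-0.000 0.006 -0.007 1.9 -2.2 10.1 1
```

The side view confirms the stem within about 1 mm of (527,-53.5). The thick weight is held level beyond it and above the seated weight. I'll lower it, then slide it along.

>>> arm_command --deltas "0 0.006 -0.007 2 -2.2 10 1; 0 0 0 0 0 0 1; 0 0 0 0 0 0 1"

```text
t: 7.95
ee_pos: [575.2, -9.6, 95.5]
eef_rot: [0.93, 0.366, 0.002, 0.0]
force: [0.3, 0.2, -3.2]
width: 47.5
```

```bash
python3 -c "
from h import *
plan([(574.5,-9.4,94,43),(527,-53.7,94,43)],1,20)"
```

```text
t 7.95 pos [575.2  -9.6  95.5] xhead 43.0 tilt [0.0035 0.0013] F [ 0.3  0.2 -3.2] w 47.5
0.001 -0.003 -0.000 -0.4 -0.6 1.5 1; 0.000 0.000 0.000 -16.2 0.0 0.0 1; 0.000 0.000 0.000 -16.2 0.0 0.0 1; 0.000 0.000 0.000 -16.2 0.0 0.0 1; 0.000 0.000 0.000 -16.2 0.0 0.0 1
```

>>> arm_command --deltas "0.001 -0.003 0 -10 -0.6 1.5 1; 0 0 0 -12 0 0 1; 0 0 0 -12 0 0 1; 0 0 0 -6 0 0 1; 0 0 0 0 0 0 1"

```text
t: 8.57
ee_pos: [543.2, -39.3, 94.8]
eef_rot: [0.931, 0.366, 0.001, 0.0]
force: [0.1, 0.7, -4.8]
width: 47.6
```

```bash
python3 -c "
from h import *
plan([(527,-53.7,94,43)],1,12)"
```

```text
t 8.57 pos [543.2 -39.3  94.8] xhead 42.9 tilt [0.0014 0.0005] F [ 0.1  0.7 -4.8] w 47.6
0.001 -0.001 -0.001 -10.8 -0.2 0.4 1; 0.000 0.000 -0.001 -10.8 -0.2 0.4 1
```

>>> arm_command --deltas "0 0 0 -8 -0.2 0.4 1; 0 0 0 -7 0 0 1; 0 0 0 -4 0 0 1; 0 0 0 0 0 0 1"

```text
t: 9.07
ee_pos: [528.5, -52.7, 94.4]
eef_rot: [0.931, 0.366, 0.001, 0.0]
force: [-0.1, -0.2, -4.3]
width: 47.8
```

```bash
python3 -c "
from h import *
plan([(527,-53.7,94,43)],1,12)"
```

```text
t 9.07 pos [528.5 -52.7  94.4] xhead 42.9 tilt [0.0018 0.0005] F [-0.1 -0.2 -4.3] w 47.8
0.001 -0.002 -0.001 -1.8 -0.2 0.4 1
```

>>> arm_command --deltas "0 0 0 -2 0 0 1; 0 0 0 -1.5 0 0 1; 0 0 0 0 0 0 1"

```text
t: 9.45
ee_pos: [526.1, -54.8, 94.4]
eef_rot: [0.931, 0.366, 0.001, 0.0]
force: [-0.1, 0.8, -2.8]
width: 48.0
```

>>> arm_command --deltas "0 0 0 -1.5 0 0 1; 0 0 0 0 0 0 1"

```text
t: 9.7
ee_pos: [525.4, -55.4, 94.5]
eef_rot: [0.93, 0.366, 0.001, 0.0]
force: [-0.7, 0.4, -4.4]
width: 47.6
```

>>> arm_command --deltas "0 0 0 -1.5 0 0 1; 0 0 0 0 0 0 1"

```text
t: 9.95
ee_pos: [525.3, -55.4, 94.7]
eef_rot: [0.93, 0.367, 0.003, 0.0]
force: [-0.4, 0.6, -3.6]
width: 47.7
```

>>> arm_command --deltas "0 0 0 -1.5 0 0 1; 0 0 0 0 0 0 1"

```text
t: 10.2
ee_pos: [525.2, -55.5, 94.9]
eef_rot: [0.93, 0.367, 0.004, 0.0]
force: [1.5, 0.9, -4.4]
width: 47.9
```

The weight has stopped home against the stem at (525.3,-55.4), which puts the stem at (527,-53.7) as measured. Now I'll lower it.

>>> arm_command --deltas "0.002 -0.005 0 0.3 0 2 1; 0 0 0 0 0 1 1; 0 0 0 0 0 0 1"

```text
t: 10.58
ee_pos: [525.4, -55.6, 92.0]
eef_rot: [0.93, 0.367, 0.001, 0.0]
force: [1.4, 1.2, -4.0]
width: 47.9
```

>>> arm_command --deltas "0 0 0 0 0 1 1; 0 0 0 0 0 0 1"

```text
t: 10.82
ee_pos: [525.5, -55.7, 91.5]
eef_rot: [0.93, 0.367, 0.001, -0.0]
force: [0.9, 1.1, -4.4]
width: 47.4
```

>>> arm_command --deltas "0 0 0 0 0 1.2 1; 0 0 0 0 0 0 1"

```text
t: 11.08
ee_pos: [525.5, -55.7, 91.5]
eef_rot: [0.93, 0.367, 0.001, -0.001]
force: [1.5, 2.1, -4.8]
width: 47.6
```

>>> arm_command --deltas "0 0 0 0 0 1.2 1; 0 0 0 0 0 0 1"

```text
t: 11.32
ee_pos: [525.5, -55.7, 91.5]
eef_rot: [0.93, 0.367, 0.001, -0.001]
force: [1.4, 1.4, -3.6]
width: 47.9
```

>>> arm_command --deltas "0 0 0 0 0 0 -0.5; 0 0 0 0 0 0 -0.5; 0 0 0 0 0 0 -0.5; 0 0 0 0 0 -15 -0.5; 0 0 0 0 0 -50 -0.5"

```text
t: 11.95
ee_pos: [522.7, -57.5, 155.2]
eef_rot: [0.931, 0.366, -0.003, -0.001]
force: [1.1, 0.2, -0.1]
width: 64.9
```

```bash
python3 -c "
from h import *
plan([(515,-45,220,45),(445,60,220,80),(455,190,200,120)],-1,48,9.5)"
```

```text
t 11.95 pos [522.7 -57.5 155.2] xhead 43.0 tilt [-0.0065 -0.0015] F [ 1.1  0.2 -0.1] w 64.9
-0.003 0.006 -0.018 1.3 -7.3 -32.4 -1; 0.000 0.000 -0.018 1.6 -7.2 -32.4 -1; 0.000 0.000 -0.153 6.2 -30.9 0.0 -1; 0.000 0.000 -0.153 10.8 -29.6 0.0 -1; 0.000 0.000 -0.153 15.2 -27.6 0.0 -1
0.000 0.000 -0.153 19.2 -25.0 0.0 -1; 0.000 0.000 -0.140 26.0 -2.5 4.0 -1; 0.000 0.000 -0.140 26.1 1.1 4.0 -1; 0.000 0.000 -0.140 25.6 4.7 4.0 -1; 0.000 0.000 -0.140 24.7 8.2 4.0 -1
0.000 0.000 -0.140 23.4 11.6 4.0 -1
```

>>> arm_command --deltas "-0.003 0.006 -0.018 1 -7 -32 -1; 0 0 -0.018 2 -7 -32 -1; 0 0 -0.153 6 -31 0 -1; 0 0 -0.153 11 -30 0 -1; 0 0 -0.153 15 -28 0 -1"

```text
t: 12.58
ee_pos: [465.1, 31.2, 230.9]
eef_rot: [0.811, 0.585, 0.007, 0.004]
force: [0.5, -0.1, 0.2]
width: 86.9
```

>>> arm_command --deltas "0 0 -0.153 22 -25 0 -1; 0 0 -0.14 26 -4 4 -1; 0 0 -0.14 28 -4 4 -1; 0 0 -0.14 28 -4 4 -1; 0 0 -0.14 28 -4 4 -1"

```text
t: 13.2
ee_pos: [426.8, 170.3, 220.9]
eef_rot: [0.547, 0.837, 0.01, 0.008]
force: [-0.3, 0.5, -0.5]
width: 87.1
```

```bash
python3 -c "
from h import *
plan([(499,198,200,118)],-1,48,9.5)"
```

```text
t 13.20 pos [426.8 170.3 220.9] xhead 113.7 tilt [0.0243 0.008 ] F [-0.3  0.5 -0.5] w 87.1
0.025 0.003 -0.038 -1.8 38.4 11.4 -1; 0.000 0.000 -0.038 -3.3 38.5 10.4 -1
```

>>> arm_command --deltas "0.025 0.003 -0.038 -2 38 11 -1; 0 0 -0.038 -3 32 10 -1; 0 0 0 0 0 0 -1; 0 0 0 0 0 0 -1; 0 0 0 0 0 0 -1"

```text
t: 13.82
ee_pos: [493.2, 198.1, 205.1]
eef_rot: [0.512, 0.859, 0.003, 0.0]
force: [0.3, 1.4, 0.8]
width: 87.1
```

```bash
python3 - <<'E'
from h import *
o=state();s=bot.snapshot("wrist")
np.savez("pics/w4.npz",**s,ee_pos=o["ee_pos"],eef_rot=o["eef_rot"])
u,v=wproj(s,o,(473,247,14)).astype(int)
u=min(max(u,50),590);v=min(max(v,50),430);print("crop",u-50,v-50)
cr=lambda s,u,v,w,k:cv2.resize(s["color"][v-w:v+w,u-w:u+w,::-1],None,fx=k,fy=k,interpolation=cv2.INTER_NEAREST)
t=bot.snapshot("top");d=bot.snapshot("side")
cv2.imwrite("pics/w4.png",np.hstack([cr(s,u,v,50,5),np.vstack([cv2.resize(cr(t,355,243,20,6),(250,250)),cv2.resize(cr(d,318,275,32,4),(250,250))])]))
E
```

```text
t 13.82 pos [493.2 198.1 205.1] xhead 118.5 tilt [0.0034 0.0042] F [0.3 1.4 0.8] w 87.1
crop 275 116
```

View pics/w4.png

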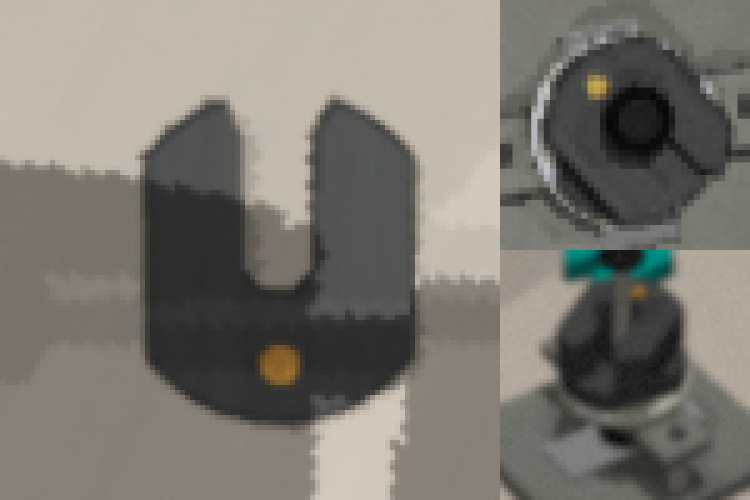

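The thick weight lies flat on the seated one with the stem at the closed end. The thin weight's flat corners in the crop are at (145,155), (147,362), (417,157) and (416,360), and its dot is at (280,365).

```bash
python3 - <<'E'
from h import *
w=dict(np.load("pics/w4.npz"))
f=lambda x,y,z=14:wray(w,w,(275+x/5,116+y/5),z)[:2]
C=np.array([f(145,155),f(147,362),f(417,157),f(416,360)]);c=C.mean(0)
h=lambda v:np.degrees(np.arctan2(v[1],v[0]))
H=h(c-f(280,365));print(c,"lens",np.linalg.norm(C[0]-C[1]),np.linalg.norm(C[0]-C[2]),"head",h(C[0]-C[1]),h(C[2]-C[3]),H,f(280,290)-c)
plan([(*c,100,118),(*c,60,118)],-1,45)
E
```

```text
[477.63810556 248.65361567] lens 36.62043984749417 47.516695713789716 head 118.71092655664002 118.86811048827178 117.82689002927175 [ 2.45617694 -5.08166133]
t 13.97 pos [493.3 198.2 205. ] xhead 118.5 tilt [0.0035 0.0045] F [-0.9 -0.6 -0.1] w 86.5
0.005 -0.002 0.003 17.2 3.2 35.0 -1; 0.000 0.000 0.003 17.3 3.4 35.0 -1; 0.000 0.000 0.003 17.3 3.3 35.0 -1; 0.000 0.000 0.000 0.0 0.0 40.0 -1
```

>>> arm_command --deltas "0.005 -0.002 0 17 3.2 35 -1; 0 0 0 17 3.4 35 -1; 0 0 0 14 3 35 -1; 0 0 0 0 0 30 -1; 0 0 0 0 0 0 -1"

```text
t: 14.6
ee_pos: [479.0, 247.3, 69.4]
eef_rot: [0.512, 0.859, 0.003, -0.0]
force: [0.5, -0.5, 0.7]
width: 86.9
```

```bash
python3 -c "
from h import *
plan([(477.6,248.7,27,118.5)],-1,18)"
```

```text
t 14.60 pos [479.  247.3  69.4] xhead 118.4 tilt [0.0034 0.0057] F [ 0.5 -0.5  0.7] w 86.9
0.006 -0.003 -0.000 0.6 -0.3 14.1 -1; 0.000 0.000 -0.000 0.6 -0.2 14.1 -1; 0.000 0.000 -0.000 0.6 -0.2 14.1 -1
```

>>> arm_command --deltas "0.006 -0.003 0 1 -0.4 14 -1; 0 0 0 0.6 -0.3 14 -1; 0 0 0 0 0 8 -1; 0 0 0 0 0 0 -1; 0 0 0 0 0 0 -1"

```text
t: 15.22
ee_pos: [479.9, 249.5, 34.7]
eef_rot: [0.512, 0.859, 0.003, 0.001]
force: [0.5, -0.1, -0.1]
width: 87.3
```

```bash
python3 -c "
from h import *
plan([(477.6,248.7,27,118.5)],-1,18)"
```

```text
t 15.22 pos [479.9 249.5  34.7] xhead 118.4 tilt [0.0037 0.0037] F [ 0.5 -0.1 -0.1] w 87.3
0.005 -0.001 -0.002 0.4 -2.5 7.7 -1
```

>>> arm_command --deltas "0.005 -0.001 -0.002 0.4 -2.5 7.5 -1; 0 0 0 0 0 0 -1; 0 0 0 0 0 0 1; 0 0 0 0 0 0 1; 0 0 0 0 0 0 1"

```text
t: 15.85
ee_pos: [478.0, 248.9, 27.6]
eef_rot: [0.511, 0.859, 0.001, -0.0]
force: [0.5, -0.3, -0.4]
width: 65.0
```

>>> arm_command --deltas "0 0 0 0 0 0 1; 0 0 0 0 0 0 1"

```text
t: 16.1
ee_pos: [477.8, 248.9, 27.6]
eef_rot: [0.511, 0.859, 0.001, -0.0]
force: [-0.4, -0.7, -0.4]
width: 47.6
```

```bash
python3 -c "
from h import *
a=np.radians(75);S=np.array([527,-53.7])-65*np.array([np.cos(a),np.sin(a)]);print(S)
plan([(477.6,248.7,120,118.5),(465,150,200,105),(*S,195,75)],1,48,8)"
```

```text
[ 510.17676207 -116.48517871]
t 16.10 pos [477.8 248.9  27.6] xhead 118.5 tilt [0.0004 0.0012] F [-0.4 -0.7 -0.4] w 47.6
0.001 -0.001 -0.000 0.0 -0.1 -46.2 1; 0.000 0.000 -0.000 -0.0 -0.1 -46.2 1; 0.000 0.000 0.079 -26.9 -19.4 -26.7 1; 0.000 0.000 0.079 -28.3 -17.2 -26.7 1; 0.000 0.000 0.079 -29.6 -14.9 -26.7 1
0.000 0.000 0.087 -44.8 -4.2 0.8 1; 0.000 0.000 0.087 -45.0 -0.3 0.8 1; 0.000 0.000 0.087 -44.9 3.6 0.8 1; 0.000 0.000 0.087 -44.4 7.5 0.8 1; 0.000 0.000 0.087 -43.6 11.4 0.8 1
0.000 0.000 0.087 -42.4 15.1 0.8 1
```

>>> arm_command --deltas "0 0 0 0 0 0 1; 0 0 0 0 0 -30 1; 0 0 0 0 0 -45 1; 0 0 0.079 -27 -19 -30 1; 0 0 0.079 -28 -17 -30 1"

```text
t: 16.73
ee_pos: [467.1, 183.4, 162.7]
eef_rot: [0.578, 0.816, -0.003, -0.001]
force: [0.1, -0.1, -2.3]
width: 47.6
```

>>> arm_command --deltas "0 0 0.079 -30 -15 -27 1; 0 0 0.087 -45 -4 1 1; 0 0 0.087 -45 0 1 1; 0 0 0.087 -45 4 1 1; 0 0 0.087 -44 7 1 1"

```text
t: 17.35
ee_pos: [493.1, -31.7, 189.0]
eef_rot: [0.741, 0.672, 0.001, -0.001]
force: [0.7, 0.0, -2.6]
width: 48.0
```

```bash
python3 -c "
from h import *
plan([(510.2,-116.5,195,75)],1,48,8)"
```

```text
t 17.35 pos [493.1 -31.7 189. ] xhead 84.4 tilt [0.0007 0.0023] F [ 0.7  0.  -2.6] w 48.0
0.000 -0.002 0.082 -41.3 12.7 -3.1 1; 0.000 0.000 0.082 -40.2 16.0 -3.0 1
```

>>> arm_command --deltas "0 -0.002 0.082 -41 13 0 1; 0 0 0.082 -34 14 0 1; 0 0 0 0 0 0 1; 0 0 0 0 0 0 1"

```text
t: 17.85
ee_pos: [508.4, -116.3, 188.2]
eef_rot: [0.797, 0.603, 0.0, 0.0]
force: [0.1, -0.3, -1.3]
width: 47.3
```

```bash
python3 -c "
from h import *
plan([(510.2,-116.5,135,75)],1,30,8)"
```

```text
t 17.85 pos [ 508.4 -116.3  188.2] xhead 74.2 tilt [ 0.0001 -0.    ] F [ 0.1 -0.3 -1.3] w 47.3
0.000 0.000 -0.007 0.2 0.9 26.6 1; 0.000 0.000 -0.007 0.2 0.9 26.6 1
```

>>> arm_command --deltas "0 0 0 0 1 30 1; 0 0 0 0 0 30 1; 0 0 0 0 0 9 1; 0 0 0 0 0 0 1; 0 0 0 0 0 0 1"

```text
t: 18.48
ee_pos: [510.9, -110.7, 118.8]
eef_rot: [0.794, 0.608, 0.002, -0.001]
force: [1.0, -0.7, -1.7]
width: 47.8
```

```bash
python3 -c "
from h import *
plan([(509.3,-116.2,116,74.2),(525.2,-60,116,74.2)],1,15,8)"
```

```text
t 18.48 pos [ 510.9 -110.7  118.8] xhead 74.8 tilt [0.0024 0.0037] F [ 1.  -0.7 -1.7] w 47.8
0.001 -0.004 0.011 -5.7 -0.1 2.7 1; 0.000 0.000 0.000 14.6 -0.0 0.0 1; 0.000 0.000 0.000 14.6 -0.0 0.0 1; 0.000 0.000 0.000 14.6 -0.0 0.0 1; 0.000 0.000 0.000 14.6 -0.0 0.0 1
```

>>> arm_command --deltas "0.001 -0.004 0.008 3 -0.1 2.5 1; 0 0 0 10 0 0 1; 0 0 0 10 0 0 1; 0 0 0 8 0 0 1; 0 0 0 0 0 0 1"

```text
t: 19.1
ee_pos: [521.5, -77.5, 118.2]
eef_rot: [0.796, 0.605, 0.002, 0.001]
force: [-0.6, -0.0, -1.0]
width: 47.6
```

```bash
python3 -c "
from h import *
plan([(527,-53.7,116,74.2)],1,10,8)"
```

```text
t 19.10 pos [521.5 -77.5 118.2] xhead 74.4 tilt [0.0042 0.0012] F [-0.6 -0.  -1. ] w 47.6
0.004 -0.002 0.001 8.1 -0.4 0.8 1; 0.000 0.000 0.001 8.1 -0.4 0.7 1; 0.000 0.000 0.001 8.1 -0.4 0.7 1
```

>>> arm_command --deltas "0.004 -0.002 0 8 -1 1 1; 0 0 0 8 0 0.5 1; 0 0 0 6 0 0.5 1; 0 0 0 0 0 0 1"

```text
t: 19.6
ee_pos: [526.6, -54.6, 116.0]
eef_rot: [0.796, 0.605, -0.0, -0.0]
force: [-0.7, -0.0, -1.2]
width: 47.9
```

>>> arm_command --deltas "0 0 0 2 0 0 1; 0 0 0 2 0 0 1; 0 0 0 0 0 0 1"

```text
t: 19.98
ee_pos: [527.3, -52.2, 115.9]
eef_rot: [0.797, 0.604, -0.001, 0.0]
force: [-0.4, -0.1, -1.8]
width: 47.6
```

>>> arm_command --deltas "0 0 0 1.5 0 0 1; 0 0 0 0 0 0 1"

```text
t: 20.23
ee_pos: [527.4, -52.1, 115.9]
eef_rot: [0.797, 0.604, -0.002, 0.001]
force: [-0.7, -0.3, -1.1]
width: 47.6
```

It stopped against the stem, so the slot is home. Next I'll lower and release it.

>>> arm_command --deltas "0.001 0.003 0 -0.3 0 1.5 1; 0 0 0 0 0 1 1; 0 0 0 0 0 0 1"

```text
t: 20.6
ee_pos: [527.6, -52.2, 113.6]
eef_rot: [0.797, 0.604, -0.0, -0.001]
force: [-1.4, -0.9, -0.4]
width: 47.4
```

>>> arm_command --deltas "0 0 0 0 0 1 1; 0 0 0 0 0 0 1"

```text
t: 20.85
ee_pos: [527.6, -52.3, 113.7]
eef_rot: [0.797, 0.604, -0.0, -0.001]
force: [-0.2, -1.5, -1.3]
width: 47.4
```

>>> arm_command --deltas "0 0 0 0 0 1.2 1; 0 0 0 0 0 0 1"

```text
t: 21.1
ee_pos: [527.7, -52.3, 113.7]
eef_rot: [0.797, 0.604, -0.0, -0.002]
force: [-1.0, -2.2, -1.0]
width: 47.6
```

>>> arm_command --deltas "0 0 0 0 0 0 -0.5; 0 0 0 0 0 0 -0.5; 0 0 0 0 0 0 -0.5; 0 0 0 0 0 -10 -0.5; 0 0 0 0 0 -40 -0.5"

```text
t: 21.72
ee_pos: [526.7, -50.5, 162.5]
eef_rot: [0.797, 0.604, -0.002, -0.003]
force: [0.9, 1.0, 0.1]
width: 64.9
```

>>> arm_command --deltas "0 0 0 0 0 -50 -0.5; 0 0 0 -35 0 -20 -0.5; 0 0 0 -45 0 0 -0.5; 0 0 0 -45 0 0 -0.5; 0 0 0 0 0 0 -0.5"

```text
t: 22.35
ee_pos: [495.7, -175.0, 241.7]
eef_rot: [0.796, 0.605, 0.004, 0.0]
force: [-0.3, 0.1, -0.9]
width: 65.2
```

```bash
python3 - <<'E'
from h import *
o=state();s=bot.snapshot("wrist");t=bot.snapshot("top");d=bot.snapshot("side")
u,v=wproj(s,o,(527,-53.7,90)).astype(int);u=min(max(u,60),580);v=min(max(v,60),420);print(u-60,v-60)
cr=lambda s,u,v,w,k:cv2.resize(s["color"][v-w:v+w,u-w:u+w,::-1],None,fx=k,fy=k,interpolation=cv2.INTER_CUBIC)
cv2.imwrite("pics/w5.png",np.hstack([cv2.resize(cr(s,u,v,60,5),(500,500)),np.vstack([cv2.resize(cr(t,355,243,20,6),(250,250)),cv2.resize(cr(d,318,265,32,4),(250,250))])]))
E
```

```text
t 22.35 pos [ 495.7 -175.   241.7] xhead 74.4 tilt [0.0062 0.0038] F [-0.3  0.1 -0.9] w 65.2
256 17
```

View pics/w5.png

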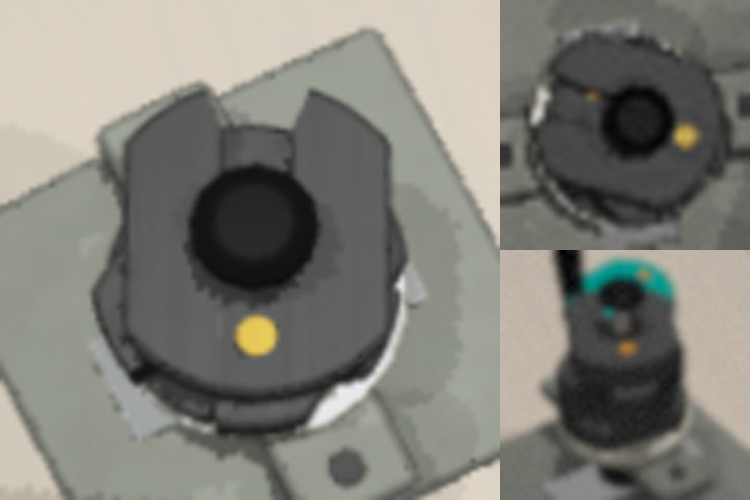

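The pile is flat and the stem sits at the closed ends. The dot is at (256,335) in the crop, opposite the thin weight's upward slot. I'll do a quick numeric check and hand in.

```bash
python3 - <<'E'
from h import *
o=state();s=bot.snapshot("wrist")
d=wray(s,o,(256+256*120/500,17+335*120/500),100);v=np.array([527.1,-53.7])-d[:2];print(d,np.hypot(*v),np.degrees(np.arctan2(v[1],v[0])))
print(bot.job_done())
E
```

```text
t 22.50 pos [ 497.4 -169.7  240.8] xhead 74.9 tilt [0.0052 0.0052] F [ 0.2 -0.   0.2] w 65.1
[523.92990707 -64.70805016 100.        ] 11.455420439542442 73.93468335634574
the job is handed in; nothing more can be done
None
```

The press is loaded: both weights are on the stem in the order you asked, and the job was handed in at about 22.5 s. No verdict came back.

- **Thick weight:** I gripped it on its flats and slid it under the knob until the stem stopped it, then lowered and released it. Its slot points to about -137°. The seated weight's slot points to about +9°, so they are roughly 146° apart.
- **Thin weight:** I loaded it on top the same way, with its slot at about 74°. That is roughly 149° from the thick weight's slot.
- **Last pictures:** The pile is flat and centred, with the stem at the closed end of the thin weight's slot. The thick weight's slot was seen home before the thin one covered it. Gripper heights at release matched undersides at 64 mm and 86 mm. I kept clear of the bystanders and look-alikes but did not check afterwards that they hadn't moved.
- **One check disagreed:** The dot-to-stem distance came out at 11.5 mm, where a fully home thin weight should give 16.5 to 19 mm. I had combined a pixel from the earlier picture with a later arm pose, and the arm had moved about 5.5 mm between them. Correcting for that gives about 17 mm, which fits the weight being home, but I did not measure it again.
- **Not rechecked:** I did not measure the seated weight's heading again once it was covered.

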